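# Spring the paper roll back into its holder

## Task

Put the started paper roll back into its tabletop holder: squeeze the spring spindle short, fit its two noses into the two end cups (either way round) and let it spring out, so that both noses sit fully home in the cups and the roll hangs between the uprights by itself. Do not shove the holder along the table or tip it, and leave the other things on the table where they are.

Things in the scene. Friction and masses are not known exactly. Their poses are not given: they have to be found in the camera images.
- roll_centre (a point): centre (on the axis, half-way along) of the started white paper roll, 64 mm in diameter, 90 mm wide, lying on its side with its axis 32 mm above the table; it may be gripped across its diameter. The spring spindle runs through it along this point's y axis: blue spring nose at +y, white fixed nose at -y. The roll can turn about that axis, so its x and z axes mean nothing
- roll: the same roll with its spindle, 0.10 to 0.22 kg (origin on the paper's surface: use roll_centre). Roll, white barrel (36 mm diameter, showing 11 mm past each end of the roll) and fixed nose are one rigid piece; only the blue plunger moves. Spindle over both noses: 164 mm free, 134 mm fully squeezed. The spring gives from 3 N and takes 0.2 N more per mm, 9 N fully squeezed
- spring_nose (a point): tip of the blue spring-loaded nose (flat-ended round pin, 12 mm diameter, 11 mm long, on the end of the blue plunger of 28 mm diameter), 97 mm from roll_centre along its +y when free, 67 mm when fully squeezed
- fixed_nose (a point): tip of the white fixed nose (flat-ended round pin, 12 mm diameter, 11 mm long, on the barrel's end), 67 mm from roll_centre along its -y
- holder: roll holder, standing loose on rubber feet, 2.6 kg: marble base 120 (x) x 220 (y) mm, its top 30 mm up; two round-topped steel uprights 32 mm wide (x), 12 mm thick (y), 104 mm high, inner faces at y = +79 and -79 mm, each with a black end cup that opens towards the other. Origin: centre of the underside; y along the line through the cups, z up. A level push above about 12 N may slide it
- cup_1 (a point): centre of the floor of the end cup at the holder's +y end, 88 mm above the table: a round blind recess that opens to the holder's -y, 15 mm inside diameter, 8 mm deep, in a flat-faced boss 27 mm across that stands 11 mm proud of its upright. The two cup floors are 152 mm apart, the boss faces 136 mm
- cup_2 (a point): the same for the end cup at the holder's -y end, which opens to the holder's +y
- flask: bystander: black vacuum flask, 66 mm across, 235 mm tall, standing; origin at the centre of its underside
- ashtray: bystander: round clear glass ashtray, 130 mm across, 36 mm high; origin at the centre of its underside
- remote: bystander: black remote control, 48 x 172 x 20 mm, lying flat, long axis y; origin at the centre of its underside
- tissue_box: bystander: white box with a yellow top flap, 125 x 135 x 86 mm; origin at the centre of its underside
- food_box: bystander: pale green food box with a clear clip lid, 135 x 202 x 80 mm; origin at the centre of its underside
- toy_bowl: bystander: yellow-green bowl of toy cakes, 156 mm across, 62 mm high; origin at the centre of its underside

How it is judged:
At the end, for the whole second after the job is handed in: Either way round: the tip of the spring nose is within 5 mm of the floor centre of one end cup and the tip of the fixed nose within 5 mm of the floor centre of the other; roll and holder at rest, the holder standing flat (((distance between spring_nose and cup_1 below 0.005 m and distance between fixed_nose and cup_2 below 0.005 m) or (distance between spring_nose and cup_2 below 0.005 m and distance between fixed_nose and cup_1 below 0.005 m)) and linear speed of roll below 0.02 m/s and linear speed of holder below 0.01 m/s and angle between holder's own z axis and vertical below 0.03 rad); the robot touches nothing.
It fails at once if the holder is shoved more than 20 mm or tipped by more than about 9 degrees (distance of holder from where it was at the start of the episode above 0.02 m or angle between holder's own z axis and vertical above 0.15 rad).
It fails at once if another thing on the table is moved by more than 30 mm (distance of any of flask, ashtray, remote, tissue_box, food_box, toy_bowl from where it was at the start of the episode above 0.03 m).
It also fails if it takes over 51 s, if anything falls off the work surface, if the arm or the gripper's body presses on something with over 40 N, if the wrist force passes 120 N, or if a joint passes its speed limit or range.

## Robot

A 7-joint arm with a two-finger parallel gripper is mounted at the origin on the work surface. World frame = base frame: x ahead of the robot, y to its left, z up, the work surface at z = 0. Lengths are in m, angles in rad, forces in N, time in s.
With the tool pointing down it reaches from about 0.425 to 0.875 m from the base axis. Payload 4.7 kg.
Tool frame: the origin (TCP) lies at the very end of the fingers, on their centre line; the grasp point (between the pads) lies 19 mm behind it; x points along the fingers, z is the direction in which the jaws open and shut, and the axes are right-handed (so a half turn about x gives the same grasp; the last joint's range is limited). The gripper opens to 87 mm and grips with 3 to 60 N. Pads are 19 mm wide; open, the fingers measure 117 mm over their backs; the gripper's body (75 mm by 190 mm) begins 51 mm behind the grasp point.
Start: joints at [1.242, 0.321, -0.07, 1.45, 0.023, 1.371, -0.057], TCP at [0.218, -0.612, 0.223] pointing down, gripper open.
Joint ranges: [-2.86, 2.86], [-0.3, 2.09], [-1.38, 1.24], [0.06, 2.45], [-1.56, 4.7], [0.09, 2.05], [-2.69, 2.69]. Speed limits (rad/s): [2.57, 2.57, 3.14, 3.14, 3.14, 3.14, 3.14].

## Interface

Orientations are given as a rotation vector (axis times angle).
In Python, from bench import telemetry, viewer, workorder gives the robot as it stands.
- The arm moves only by the shell command python3 -m creep 'ROWS' [FORCE]. ROWS is JSON, a list of rows, each an object of numbers: "fingers": the opening, from 0 (shut) to 1 (fully open); "x", "y", "z": the shift along the tool's x, y, z in units of 40 mm (1.0 is 40 mm); "twist": the turn about the tool's x in units of 5 degrees (1.0 is 5 degrees). In form: [{"fingers": .., "x": .., "y": .., "z": .., "twist": ..}, ...]. A call has 1 to 20 rows; each row is the pose to reach, as a shift and turn from the pose commanded when the call began, along the tool's axes at that moment; what a row does not reach only later rows make up. A row lasts 1/12 s, in which the tool goes at most 41.7 mm and 7.16 degrees, less where a joint would pass 70% of its speed; a pose out of reach is approached as far as the arm can. A call with a gripper value outside its range is refused whole. The fingers move at their own pace and stop on an object; FORCE is the grip in N (left out, the last holds). Time passes only in rows, so rows that repeat a pose let the fingers close. It gives the time, the measured TCP pose, the force and the opening at its end, in the units of the state.
- telemetry.get_state(): the state, without advancing time (a new reading comes with each control period).
- viewer.get_image(name): name is "scene" or "top" or "wrist"; returns a dict with "pixels" (400x640x3 uint8, red, green, blue), "z_map" (400x640 float32, m along the optical axis (not along the pixel's ray), 0 where there is no reading), "K" (3x3 intrinsics, pixels), "dist_coeffs" ([k1, k2, p1, p2, k3] as OpenCV has them; the pictures are not rectified), "xyz" and "attitude" of the camera in the world. Camera axes: x right, y up, looking along -z (the intrinsics and any distortion apply to the point x, -y, -z); pixel columns grow to the right and rows downward; lengths in m; the calibration is good to about 2 mm. A picture is of the moment at which its call begins.
- workorder.close_job(): hands the job in, once; it reports no verdict.
The state is a dict: "time": time; "joint_positions": joint angles; "qd": joint speeds; "joint_torque": joint torques, N m; "position": TCP position; "tool_rot": TCP orientation; "ft_force": force on the tool from outside, world axes, zero at the start; "torque": the same for the moment, N m; "grip_width": opening from 0.0 (shut) to 1.0 (fully open).
Only numpy, scipy, OpenCV 4.12 (cv2) and the standard library are available. Lean on these libraries where they do the work, as an engineer would, in place of code of your own. Each camera call takes 0.05 s, during which the arm holds its last target.

## Working session

There is one attempt and no reset: what is moved stays moved. The work goes in short steps, Python scripts to look and compute and a shell command to move; the robot and the scene stay as the last step left them, time stands still between calls to the robot, and variables do not carry over. Pictures are saved under pics/ and viewed, and the job is handed in when it is done.

```bash
ls; mkdir -p pics
cat > h.py <<'E'
import numpy as np, cv2
from bench import telemetry, viewer, workorder
from scipy.spatial.transform import Rotation as R
def cap(n,f):
    d=viewer.get_image(n); cv2.imwrite('pics/'+f+'.png',d['pixels'][:,:,::-1]); np.save('pics/'+f+'.npy',d,allow_pickle=True); return d
def load(f): return np.load('pics/'+f+'.npy',allow_pickle=True).item()
def rot(d):
    a=np.array(d['attitude'],float)
    return a if a.shape==(3,3) else R.from_rotvec(a).as_matrix() if a.size==3 else R.from_quat(a).as_matrix()
def und(d,uv):
    return cv2.undistortPoints(np.array(uv,float).reshape(-1,1,2),np.array(d['K']),np.array(d['dist_coeffs'])).reshape(-1,2)
def ray(d,uv):
    p=und(d,uv); v=np.c_[p[:,0],-p[:,1],-np.ones(len(p))]; return np.array(d['xyz']),v@rot(d).T
def onplane(d,uv,z):
    o,v=ray(d,uv); return o+v*((z-o[2])/v[:,2])[:,None]
def pts(d,uv):
    o,v=ray(d,uv); uv=np.array(uv).reshape(-1,2).astype(int); z=d['z_map'][uv[:,1],uv[:,0]]; return o+v*z[:,None]
def cloud(d):
    H,W=d['z_map'].shape; g=np.stack(np.meshgrid(np.arange(W),np.arange(H)),-1).reshape(-1,2); return pts(d,g).reshape(H,W,3)
E
python3 - <<'E'
from h import *
s=telemetry.get_state(); print(s)
for n in ['scene','top','wrist']:
    d=cap(n,n+'0'); print(n,d['K'],d['dist_coeffs'],d['xyz'],d['attitude'])
E
```

```text
pics
{'time': 0.0, 'joint_positions': array([ 1.24210835,  0.32180283, -0.07007096,  1.45170378,  0.02259747,
        1.37078508, -0.05688922]), 'qd': array([ 8.15305248e-04, -6.20204703e-05,  3.97355534e-04,  1.55257245e-03,
       -1.90062108e-03,  8.73617107e-04,  2.07046298e-04]), 'joint_torque': array([ 3.92807960e-04, -4.91283131e+01, -4.03490318e-01, -3.12524986e+01,
       -6.37465599e-02,  4.38113941e-02,  1.58076718e-04]), 'position': array([ 0.21823025, -0.61167275,  0.22146005]), 'tool_rot': array([ 0.95413028,  1.35376294, -0.95244705]), 'ft_force': array([-0.9865955 , -0.10273535, -0.26073338]), 'torque': array([-0.01212263, -0.00756725,  0.00197507]), 'grip_width': 0.997430591800902}
scene [[407.45271516   0.         324.96586134]
 [  0.         407.45271516 198.51019783]
 [  0.           0.           1.        ]] [0.0042703 0.        0.        0.        0.       ] [1.51819305 0.48020094 0.92248598] [0.56547877 0.8977908  1.8741451 ]
top [[464.69674957   0.         314.60044849]
 [  0.         464.69674957 205.21837829]
 [  0.           0.           1.        ]] [-0.01546781  0.          0.          0.          0.        ] [0.30831315 0.01287288 1.4143389 ] [ 0.14617654 -0.16087717 -1.5833137 ]
wrist [[300.56104758   0.         320.43767287]
 [  0.         300.56104758 203.32687901]
 [  0.           0.           1.        ]] [-0.02786942  0.          0.          0.          0.        ] [ 0.28779486 -0.58748882  0.38433837] [-0.23441678  0.16602872 -1.22050296]
```

View pics/scene0.png

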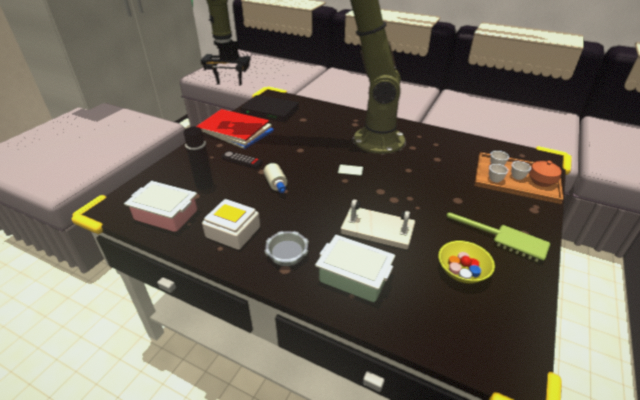

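View pics/top0.png

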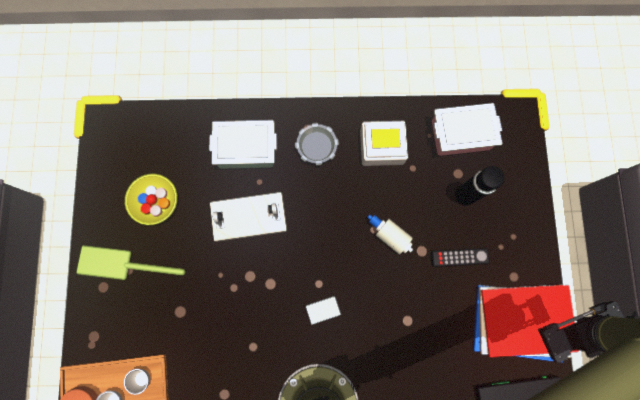

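View pics/wrist0.png

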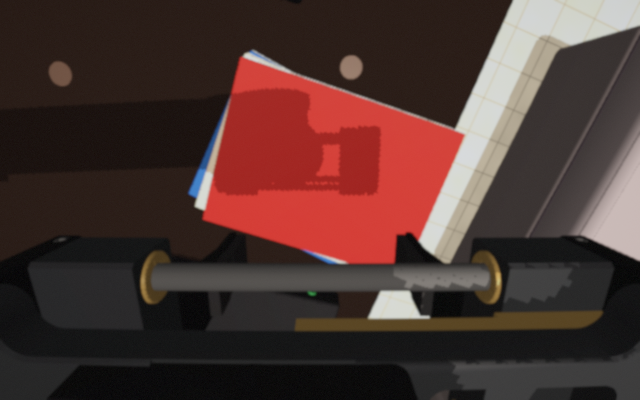

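```bash
python3 - <<'E'
from h import *
s=telemetry.get_state(); print(R.from_rotvec(s['tool_rot']).as_matrix().round(3))
for n in ['top0','scene0']:
    d=load(n); C=cloud(d); im=d['pixels'].astype(int)
    # table noise
    if n=='top0':
        t=C[270:290,200:240]; print('table',t[...,2].mean(),t[...,2].std())
        roi=(slice(205,262),slice(360,420)); hol=(slice(190,245),slice(205,292))
    else: roi=(slice(155,200),slice(255,295)); hol=(slice(190,255),slice(335,420)); 
    hsv=cv2.cvtColor(d['pixels'],cv2.COLOR_RGB2HSV)
    m=np.zeros(hsv.shape[:2],bool); m[roi]=1
    blue=m&(hsv[...,0]>95)&(hsv[...,0]<130)&(hsv[...,1]>120)&(hsv[...,2]>60)
    wh=m&(hsv[...,2]>110)&(hsv[...,1]<110)&(C[...,2]>0.012)
    for nm,k in (('blue',blue),('white',wh)):
        P=C[k]; print(n,nm,k.sum(),np.argwhere(k).mean(0)[::-1],P.mean(0).round(4),P[:,2].max())
    P=C[(m&(C[...,2]>0.012))]; c=P[:,:2].mean(0); u,sv,vt=np.linalg.svd(P[:,:2]-c); print('all',c,vt[0], np.ptp((P[:,:2]-c)@vt[0]),np.ptp((P[:,:2]-c)@vt[1]))
    m=np.zeros(hsv.shape[:2],bool); m[hol]=1
    b=m&(abs(C[...,2]-0.03)<0.006)
    r=cv2.minAreaRect(C[b][:,:2].astype(np.float32)); print('base',b.sum(),r,C[b][:,2].mean())
    u=m&(C[...,2]>0.06); print('up',u.sum())
    P=C[u]; print(P[P[:,2].argsort()][::-1][:40].round(3)[::2])
E
python3 - <<'E'
import cv2
for n,(a,b,c,d) in {'top0':(180,270,200,430),'scene0':(140,260,240,440)}.items():
    i=cv2.imread(f'pics/{n}.png')[a:b,c:d]; cv2.imwrite(f'pics/{n}z.png',cv2.resize(i,(798 if 0 else i.shape[1]*3,i.shape[0]*3),interpolation=2))
E
```

```text
[[-0.001  0.942  0.336]
 [ 0.001  0.336 -0.942]
 [-1.    -0.    -0.001]]
table 0.009347752901844187 0.12217084807882254
top0 blue 112 [373.92857143 220.08035714] [ 0.5319 -0.1802  0.0363] 0.050866301004449666
top0 white 737 [394.2265943  236.49660787] [ 0.4773 -0.2333  0.0664] 1.414338895654947
all [ 0.47951445 -0.22158359] [ 0.43474715 -0.90055256] 0.34607877766568246 0.15327977004481236
base 2446 ((0.5516538619995117, 0.20094208419322968), (0.12108154594898224, 0.22014379501342773), 7.386859893798828) 0.029123835644304794
up 208
[[0.308 0.013 1.414]
 [0.308 0.013 1.414]
 [0.308 0.013 1.414]
 [0.308 0.013 1.414]
 [0.308 0.013 1.414]
 [0.308 0.013 1.414]
 [0.308 0.013 1.414]
 [0.308 0.013 1.414]
 [0.308 0.013 1.414]
 [0.563 0.117 0.106]
 [0.543 0.289 0.106]
 [0.564 0.115 0.106]
 [0.54  0.28  0.105]
 [0.535 0.286 0.105]
 [0.54  0.272 0.105]
 [0.538 0.289 0.104]
 [0.532 0.286 0.104]
 [0.541 0.283 0.104]
 [0.564 0.121 0.104]
 [0.558 0.115 0.104]]
scene0 blue 62 [280.82258065 187.0483871 ] [ 0.5353 -0.1774  0.0387] 0.04928434947962179
scene0 white 354 [273.90677966 174.76271186] [ 0.5009 -0.2267  0.0557] 0.9224859794830417
all [ 0.51344312 -0.22159354] [-0.79753677 -0.60327033] 1.4150040145186096 0.10698818981139487
base 1574 ((0.5558146238327026, 0.20051443576812744), (0.12487290799617767, 0.22003522515296936), 7.645188808441162) 0.030317063630425592
up 840
[[1.518 0.48  0.922]
 [1.518 0.48  0.922]
 [1.518 0.48  0.922]
 [1.518 0.48  0.922]
 [1.518 0.48  0.922]
 [1.518 0.48  0.922]
 [1.518 0.48  0.922]
 [1.518 0.48  0.922]
 [1.518 0.48  0.922]
 [1.518 0.48  0.922]
 [1.518 0.48  0.922]
 [1.518 0.48  0.922]
 [1.518 0.48  0.922]
 [1.518 0.48  0.922]
 [1.518 0.48  0.922]
 [1.518 0.48  0.922]
 [1.518 0.48  0.922]
 [1.518 0.48  0.922]
 [0.569 0.13  0.106]
 [0.549 0.285 0.105]]
```

View pics/top0z.png

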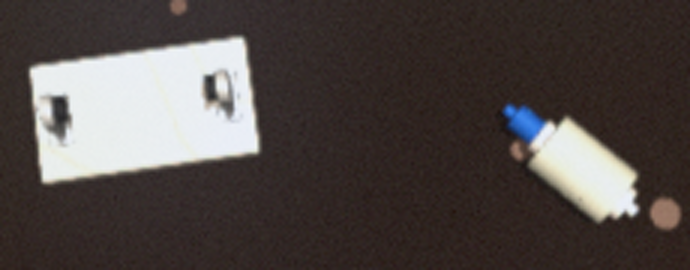

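View pics/scene0z.png

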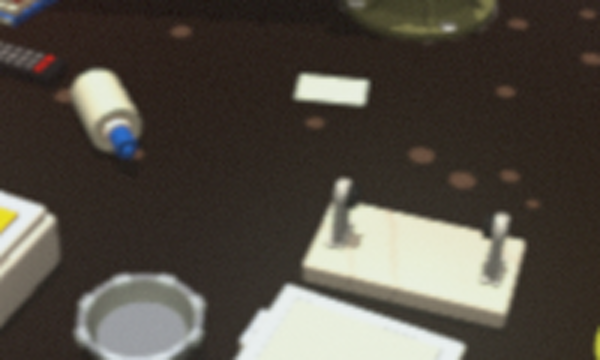

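Run:
```python
from h import *
d=load('top0'); C=cloud(d)
m=np.zeros(C.shape[:2],bool); m[205:262,360:420]=1
k=m&(C[...,2]>0.02)&(C[...,2]<0.08)
P=C[k]; print(k.sum()); r=cv2.minAreaRect(P[:,:2].astype(np.float32)); print(r)
hsv=cv2.cvtColor(d['pixels'],cv2.COLOR_RGB2HSV)
blue=m&(hsv[...,0]>95)&(hsv[...,0]<130)&(hsv[...,1]>120)&(hsv[...,2]>60)
w=m&(hsv[...,2]>110)&(hsv[...,1]<110)
w=m&(hsv[...,2]>110)&(hsv[...,1]<110)
lab,n=None,None
q=np.argwhere(w|blue)[:,::-1]; uv=cv2.minAreaRect(q.astype(np.float32)); print(uv)
W=onplane(d,q,0.032); r=cv2.minAreaRect(W[:,:2].astype(np.float32)); print('plane',r)
c=W[:,:2].mean(0); u,s,vt=np.linalg.svd(W[:,:2]-c); print(c,vt[0],np.degrees(np.arctan2(vt[0,1],vt[0,0])),np.ptp((W[:,:2]-c)@vt[0]))
B=onplane(d,np.argwhere(blue)[:,::-1],.032)[:,:2]
e=vt[0]*np.sign((B.mean(0)-c)@vt[0]); t=(W[:,:2]-c)@e; print('mid',c+e*(t.max()+t.min())/2,'tips',c+e*t.max(),c+e*t.min())
T=P[P[:,2]>0.055]; print('ridge',T.mean(0))
```

```text
861
((0.49126672744750977, -0.2253454625606537), (0.16344164311885834, 0.06308701634407043), 48.9018440246582)
((392.9626159667969, 235.17874145507812), (64.1937484741211, 21.038562774658203), 38.36748504638672)
plane ((0.48621875047683716, -0.2355729341506958), (0.1903018057346344, 0.06459645926952362), 49.87080383300781)
[ 0.48774294 -0.23321648] [-0.62875293 -0.77760514] -128.95817555143964 0.19031879967640236
mid [ 0.48595667 -0.23542562] tips [ 0.54578842 -0.16142918] [ 0.42612492 -0.30942206]
ridge [ 0.48110515 -0.2364383   0.06109296]
```

```bash
python3 -m creep '[{"fingers":1,"y":0.3,"z":-0.21,"x":0,"twist":-0.2},{"fingers":1,"y":0.9,"z":-0.64,"x":0,"twist":-0.6},{"fingers":1,"y":1.6,"z":-1.14,"x":0.3,"twist":-1.0},{"fingers":1,"y":2.4,"z":-1.7,"x":0.6,"twist":-1.5},{"fingers":1,"y":3.2,"z":-2.27,"x":0.9,"twist":-2.0},{"fingers":1,"y":4.0,"z":-2.84,"x":1.2,"twist":-2.5},{"fingers":1,"y":4.8,"z":-3.41,"x":1.4,"twist":-3.0},{"fingers":1,"y":5.6,"z":-3.97,"x":1.6,"twist":-3.5},{"fingers":1,"y":6.4,"z":-4.54,"x":1.8,"twist":-4.0},{"fingers":1,"y":7.2,"z":-5.11,"x":2.0,"twist":-4.5},{"fingers":1,"y":8.0,"z":-5.68,"x":2.2,"twist":-5.0},{"fingers":1,"y":8.7,"z":-6.17,"x":2.35,"twist":-5.5},{"fingers":1,"y":9.1,"z":-6.46,"x":2.5,"twist":-5.8},{"fingers":1,"y":9.35,"z":-6.63,"x":2.54,"twist":-5.86},{"fingers":1,"y":9.35,"z":-6.63,"x":2.54,"twist":-5.86},{"fingers":1,"y":9.35,"z":-6.63,"x":2.54,"twist":-5.86}]' 40
python3 - <<'E'
from h import *
d=cap('wrist','w1'); s=telemetry.get_state()
Rt=R.from_rotvec(s['tool_rot']).as_matrix(); print(s['position'],Rt[:,1])
C=cloud(d); k=(C[...,2]>0.04)&(C[...,2]<0.075)&(np.hypot(C[...,0]-.48,C[...,1]+.236)<.12)
print(k.sum(),C[k].mean(0)); print(cv2.minAreaRect(C[k][:,:2].astype(np.float32)))
E
```

```text
time: 1.48
position: [0.4809, -0.2379, 0.1209]
tool_rot: [0.561, 1.497, -0.562]
ft_force: [-0.2, -0.7, 0.4]
grip_width: 1.0
[ 0.48051836 -0.23897524  0.12108009] [ 0.65910175  0.7520523  -0.0014901 ]
9618 [ 0.49397951 -0.22504698  0.05637174]
((0.49708375334739685, -0.22154724597930908), (0.13085317611694336, 0.06165922060608864), 49.12667465209961)
```

View pics/w1.png

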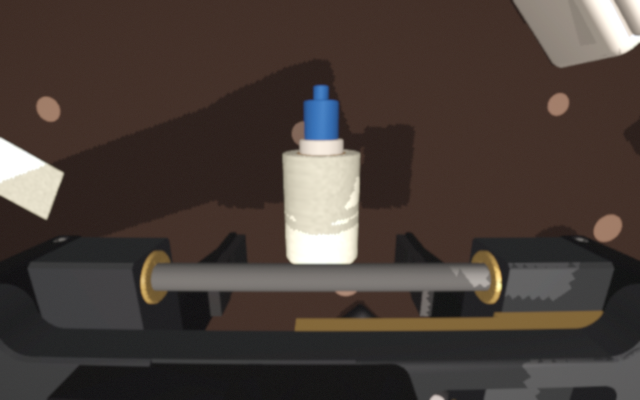

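Run:
```python
from h import *
d=load('w1'); s=telemetry.get_state(); Rt=R.from_rotvec(s['tool_rot']).as_matrix()
C=cloud(d); hsv=cv2.cvtColor(d['pixels'],cv2.COLOR_RGB2HSV)
b=(hsv[...,0]>95)&(hsv[...,0]<130)&(hsv[...,1]>120)&(hsv[...,2]>40); b[:60]=0; b[160:]=0
for r in range(82,142,3):
    x=np.where(b[r])[0]
    if len(x):
        p=C[r,x].mean(0); print(r,x.min(),x.max(),p.round(4),((p-s['position'])@Rt).round(4),'plane',((onplane(d,[[x.mean(),r]],.032)[0]-s['position'])@Rt).round(4))
for r in (150,154,160,200,240):
    print(r,((C[r,320]-s['position'])@Rt).round(4))
```

```text
85 315 326 [ 0.5473 -0.1633  0.0346] [0.0864 0.1011 0.0003] plane [0.0889 0.1013 0.0003]
88 313 328 [ 0.5457 -0.1651  0.0367] [0.0843 0.0987 0.0003] plane [0.0889 0.0991 0.0003]
91 313 328 [ 0.5443 -0.1668  0.0369] [0.084  0.0964 0.0003] plane [0.0889 0.0969 0.0003]
94 313 328 [ 0.5428 -0.1684  0.0369] [0.084  0.0942 0.0003] plane [0.0889 0.0946 0.0003]
97 313 328 [ 0.5414 -0.1701  0.0369] [0.084  0.092  0.0003] plane [0.0889 0.0924 0.0003]
100 305 336 [ 0.5397 -0.172   0.0411] [0.0798 0.0895 0.0003] plane [0.0889 0.0901 0.0004]
103 303 338 [ 0.5382 -0.1736  0.0423] [0.0787 0.0873 0.0003] plane [0.0889 0.0878 0.0004]
106 303 338 [ 0.5368 -0.1753  0.0422] [0.0788 0.0851 0.0003] plane [0.089  0.0855 0.0004]
109 303 338 [ 0.5353 -0.177   0.0423] [0.0787 0.0829 0.0003] plane [0.089  0.0832 0.0004]
112 304 338 [ 0.5342 -0.1789  0.0435] [0.0775 0.0806 0.0008] plane [0.089  0.0809 0.0008]
115 304 338 [ 0.5327 -0.1806  0.0436] [0.0774 0.0784 0.0008] plane [0.089  0.0786 0.0008]
118 304 338 [ 0.5312 -0.1823  0.0434] [0.0776 0.0762 0.0008] plane [0.089  0.0763 0.0008]
121 305 338 [ 0.5301 -0.1842  0.0436] [0.0774 0.0739 0.0012] plane [0.089  0.0739 0.0012]
124 305 338 [ 0.5286 -0.1859  0.0435] [0.0774 0.0717 0.0012] plane [0.089  0.0716 0.0012]
127 305 338 [ 0.5271 -0.1876  0.0434] [0.0775 0.0694 0.0012] plane [0.089  0.0692 0.0012]
130 305 338 [ 0.5256 -0.1894  0.0435] [0.0775 0.0672 0.0012] plane [0.089  0.0668 0.0012]
133 305 338 [ 0.5243 -0.1909  0.0495] [0.0715 0.0651 0.0012] plane [0.089  0.0644 0.0012]
136 305 338 [ 0.5226 -0.1929  0.0427] [0.0783 0.0625 0.0012] plane [0.089  0.062  0.0012]
150 [0.0709 0.0524 0.    ]
154 [0.0705 0.0493 0.    ]
160 [0.0559 0.0466 0.    ]
200 [0.056  0.0165 0.0001]
240 [ 0.0564 -0.016   0.0001]
```

```bash
python3 -m creep '[{"fingers":1,"y":0.09,"x":0.3},{"fingers":1,"y":0.09,"x":0.8},{"fingers":1,"y":0.09,"x":1.3},{"fingers":1,"y":0.09,"x":1.8},{"fingers":1,"y":0.09,"x":2.2},{"fingers":1,"y":0.09,"x":2.5},{"fingers":1,"y":0.09,"x":2.68},{"fingers":1,"y":0.09,"x":2.68},{"fingers":1,"y":0.09,"x":2.68},{"fingers":0,"y":0.09,"x":2.68},{"fingers":0,"y":0.09,"x":2.68},{"fingers":0,"y":0.09,"x":2.68},{"fingers":0,"y":0.09,"x":2.68},{"fingers":0,"y":0.09,"x":2.68},{"fingers":0,"y":0.09,"x":2.68},{"fingers":0,"y":0.09,"x":2.68}]' 40
```

```text
$[0]: bad value
```

```bash
python3 -m creep '[{"fingers":1,"y":0.09,"x":0.3,"z":0,"twist":0},{"fingers":1,"y":0.09,"x":0.8,"z":0,"twist":0},{"fingers":1,"y":0.09,"x":1.3,"z":0,"twist":0},{"fingers":1,"y":0.09,"x":1.8,"z":0,"twist":0},{"fingers":1,"y":0.09,"x":2.2,"z":0,"twist":0},{"fingers":1,"y":0.09,"x":2.5,"z":0,"twist":0},{"fingers":1,"y":0.09,"x":2.68,"z":0,"twist":0},{"fingers":1,"y":0.09,"x":2.68,"z":0,"twist":0},{"fingers":1,"y":0.09,"x":2.68,"z":0,"twist":0},{"fingers":0,"y":0.09,"x":2.68,"z":0,"twist":0},{"fingers":0,"y":0.09,"x":2.68,"z":0,"twist":0},{"fingers":0,"y":0.09,"x":2.68,"z":0,"twist":0},{"fingers":0,"y":0.09,"x":2.68,"z":0,"twist":0},{"fingers":0,"y":0.09,"x":2.68,"z":0,"twist":0},{"fingers":0,"y":0.09,"x":2.68,"z":0,"twist":0},{"fingers":0,"y":0.09,"x":2.68,"z":0,"twist":0}]' 40
```

```text
time: 2.87
position: [0.4843, -0.2342, 0.0142]
tool_rot: [0.56, 1.496, -0.561]
ft_force: [0.1, -0.5, 3.8]
grip_width: 0.729
```

```bash
python3 -m creep '[{"fingers":0,"y":0,"x":-0.2,"z":0,"twist":0},{"fingers":0,"y":0,"x":-0.7,"z":0,"twist":0},{"fingers":0,"y":0,"x":-1.3,"z":0,"twist":0},{"fingers":0,"y":0,"x":-1.9,"z":0,"twist":0},{"fingers":0,"y":0,"x":-2.5,"z":0,"twist":0},{"fingers":0,"y":0.3,"x":-3,"z":-0.22,"twist":-0.2},{"fingers":0,"y":0.9,"x":-3.3,"z":-0.65,"twist":-0.6},{"fingers":0,"y":1.6,"x":-3.5,"z":-1.16,"twist":-1},{"fingers":0,"y":2.4,"x":-3.5,"z":-1.74,"twist":-1.5},{"fingers":0,"y":3.2,"x":-3.5,"z":-2.33,"twist":-2},{"fingers":0,"y":4,"x":-3.5,"z":-2.91,"twist":-2.5},{"fingers":0,"y":4.8,"x":-3.5,"z":-3.49,"twist":-3},{"fingers":0,"y":5.6,"x":-3.5,"z":-4.07,"twist":-3.6},{"fingers":0,"y":6.4,"x":-3.5,"z":-4.65,"twist":-4.2},{"fingers":0,"y":7.1,"x":-3.5,"z":-5.16,"twist":-4.7},{"fingers":0,"y":7.7,"x":-3.5,"z":-5.6,"twist":-5.1},{"fingers":0,"y":8.05,"x":-3.5,"z":-5.85,"twist":-5.3},{"fingers":0,"y":8.17,"x":-3.5,"z":-5.94,"twist":-5.34},{"fingers":0,"y":8.17,"x":-3.5,"z":-5.94,"twist":-5.34},{"fingers":0,"y":8.17,"x":-3.5,"z":-5.94,"twist":-5.34}]' 40
python3 - <<'E'
from h import *
d=cap('wrist','w2'); cap('top','t2'); cap('scene','s2');s=telemetry.get_state();print(s['time'],s['position'],R.from_rotvec(s['tool_rot']).as_matrix().round(4),s['ft_force'],s['joint_positions'].round(2))
E
```

```text
time: 4.53
position: [0.5193, 0.167, 0.1534]
tool_rot: [0.196, 1.562, -0.199]
ft_force: [-0.8, -0.5, -1.3]
grip_width: 0.727
4.6833 [0.51965344 0.16616271 0.15355364] [[-3.000e-04  2.513e-01  9.679e-01]
 [-1.300e-03  9.679e-01 -2.513e-01]
 [-1.000e+00 -1.400e-03  0.000e+00]] [-0.06858323 -0.86775724 -1.64723529] [ 0.33  0.22 -0.77  1.78  0.17  1.21 -0.74]
```

View pics/w2.png

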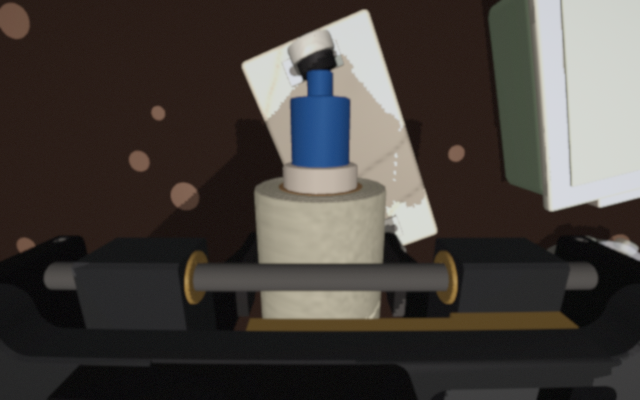

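View pics/s2.png

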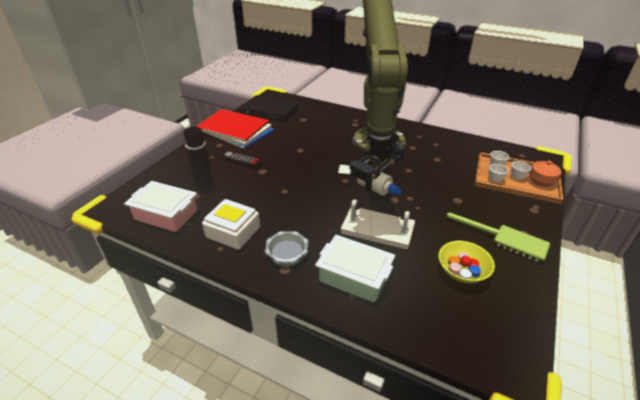

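```bash
cat > m.py <<'E'
from h import *
import sys
f=sys.argv[1]; d=load(f); s=telemetry.get_state(); Rt=R.from_rotvec(s['tool_rot']).as_matrix(); p0=s['position']
C=cloud(d); hsv=cv2.cvtColor(d['pixels'],cv2.COLOR_RGB2HSV)
b=(hsv[...,0]>95)&(hsv[...,0]<130)&(hsv[...,1]>120)&(hsv[...,2]>30); b[170:]=0
rows=np.where(b.sum(1)>3)[0]; print('blue rows',rows.min(),rows.max())
for r in list(range(rows.min(),rows.min()+5))+[rows.min()+8,rows.min()+15,rows.min()+40]:
    x=np.where(b[r])[0]
    if len(x)==0: continue
    p=np.median(C[r,x],0); print(r,x.min(),x.max(),p.round(4),'tool',((C[r,x].mean(0)-p0)@Rt).round(4))
# holder
k=(abs(C[...,2]-.03)<.006)&(np.hypot(C[...,0]-.5535,C[...,1]-.2)<.14)
print('base',k.sum(),cv2.minAreaRect(C[k][:,:2].astype(np.float32)),np.median(C[k][:,2]))
u=(C[...,2]>.06)&(C[...,2]<.112)&(~b)&(np.hypot(C[...,0]-.5535,C[...,1]-.2)<.14)&(np.arange(400)[:,None]<110)
P=C[u]; print('upright',u.sum(),cv2.minAreaRect(P[:,:2].astype(np.float32)),P[:,2].max())
v=d['pixels'].max(-1)
for nm,q in (('steel',u&(v>90)),('black',u&(v<60))):
    if q.sum()>5: print(nm,q.sum(),C[q].mean(0).round(4),cv2.minAreaRect(C[q][:,:2].astype(np.float32)))
im=d['pixels'][:,:,::-1][:180,180:480]; cv2.imwrite('pics/'+f+'z.png',cv2.resize(im,None,fx=2.66,fy=2.66,interpolation=cv2.INTER_NEAREST))
E
python3 m.py w2
```

```text
blue rows 69 166
69 313 328 [0.5465 0.2697 0.1012] tool [0.0553 0.1071 0.0002]
70 309 329 [0.5454 0.2696 0.0998] tool [ 0.0577  0.1069 -0.0008]
71 307 329 [0.5424 0.2576 0.1764] tool [-0.0128  0.0959 -0.0014]
72 307 330 [0.5425 0.257  0.1761] tool [-0.0198  0.0944 -0.0009]
73 306 330 [0.5422 0.2568 0.1765] tool [-0.02    0.094  -0.0011]
77 306 331 [0.542  0.2552 0.1765] tool [-0.0196  0.0924 -0.0009]
84 308 331 [0.5417 0.2524 0.1766] tool [-0.023   0.0891 -0.0003]
109 292 348 [0.5393 0.242  0.1833] tool [-0.0296  0.0784 -0.0001]
base 15002 ((0.554643988609314, 0.2016775906085968), (0.12078224867582321, 0.22017912566661835), 7.33077335357666) 0.030610190929807463
upright 1644 ((0.5441349744796753, 0.28143417835235596), (0.03244359791278839, 0.025523940101265907), 5.405233383178711) 0.10586778789383006
steel 971 [0.5432 0.285  0.1004] ((0.5440599322319031, 0.2815641462802887), (0.03251160681247711, 0.02527674473822117), 4.382689476013184)
black 592 [0.5453 0.2743 0.0992] ((0.5449680685997009, 0.27423545718193054), (0.026012204587459564, 0.011186669580638409), 6.192938804626465)
```

View pics/w2z.png

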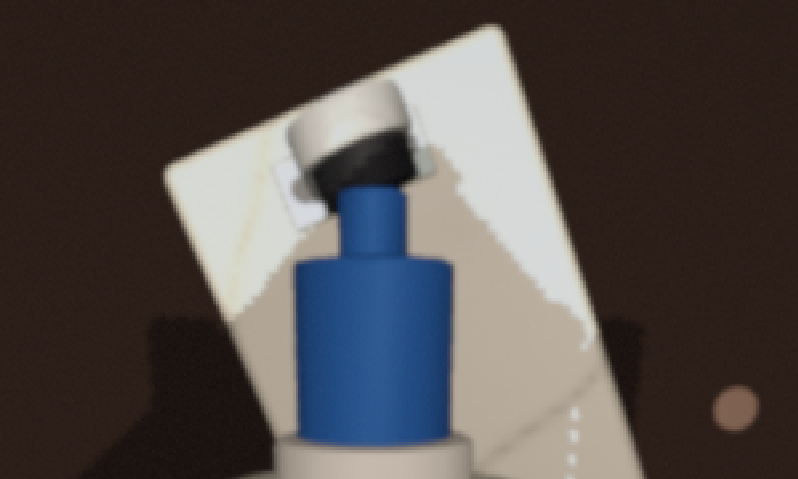

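```bash
python3 -m creep '[{"fingers":0,"y":0,"x":0.2,"z":0,"twist":0},{"fingers":0,"y":0,"x":0.5,"z":0,"twist":0},{"fingers":0,"y":0,"x":0.9,"z":0,"twist":0},{"fingers":0,"y":0,"x":1.3,"z":0,"twist":0},{"fingers":0,"y":0,"x":1.65,"z":0,"twist":0},{"fingers":0,"y":0,"x":1.9,"z":0,"twist":0},{"fingers":0,"y":0,"x":2.03,"z":0,"twist":0},{"fingers":0,"y":0,"x":2.08,"z":0,"twist":0},{"fingers":0,"y":0,"x":2.08,"z":0,"twist":0},{"fingers":0,"y":0,"x":2.08,"z":0,"twist":0},{"fingers":0,"y":0,"x":2.08,"z":0,"twist":0},{"fingers":0,"y":0,"x":2.08,"z":0,"twist":0}]' 40
python3 - <<'E'
from h import *
d=cap('wrist','w3'); cap('scene','s3');s=telemetry.get_state();print(s['time'],s['position'],R.from_rotvec(s['tool_rot']).as_matrix().round(4),s['ft_force'],s['joint_positions'].round(2))
i=load('s3')['pixels'][190:250,340:420,::-1]; cv2.imwrite('pics/s3z.png',cv2.resize(i,None,fx=8,fy=8,interpolation=2))
E
python3 m.py w3
```

```text
time: 5.68
position: [0.52, 0.1686, 0.0713]
tool_rot: [0.197, 1.56, -0.197]
ft_force: [0.4, 0.7, -1.7]
grip_width: 0.728
5.7833 [0.51977351 0.16854515 0.07104624] [[ 1.000e-03  2.480e-01  9.688e-01]
 [-1.000e-04  9.688e-01 -2.480e-01]
 [-1.000e+00  2.000e-04  1.000e-03]] [ 0.26717833  0.39646861 -0.84800119] [ 0.29  0.32 -0.75  1.86  0.25  1.06 -0.81]
blue rows 71 166
71 317 321 [0.5434 0.2592 0.0949] tool [-0.024   0.0937  0.0005]
72 310 329 [0.5435 0.2586 0.0949] tool [-0.0241  0.0933  0.0007]
73 309 330 [0.5434 0.2582 0.0948] tool [-0.0237  0.0929  0.0007]
74 308 331 [0.5433 0.258  0.0948] tool [-0.0234  0.0925  0.0007]
75 308 331 [0.5432 0.2575 0.0943] tool [-0.0233  0.0922  0.0007]
79 308 331 [0.5428 0.256  0.0944] tool [-0.0232  0.0905  0.0007]
86 308 331 [0.5421 0.2531 0.0947] tool [-0.0236  0.0876  0.0007]
111 292 348 [0.5397 0.2428 0.1017] tool [-0.03    0.077   0.0009]
base 28210 ((0.5542474389076233, 0.20220836997032166), (0.12067901343107224, 0.21888121962547302), 7.194589614868164) 0.030627056935053423
upright 4016 ((0.5407307744026184, 0.2653267979621887), (0.04468594864010811, 0.03336087241768837), 80.4895248413086) 0.1056974903170001
steel 1522 [0.5397 0.2784 0.0983] ((0.5407307744026184, 0.2653267979621887), (0.04468594864010811, 0.03336087241768837), 80.4895248413086)
black 2238 [0.5445 0.2733 0.097 ] ((0.5446783304214478, 0.2743227779865265), (0.025538595393300056, 0.011474323458969593), 6.9527268409729)
```

View pics/w3z.png

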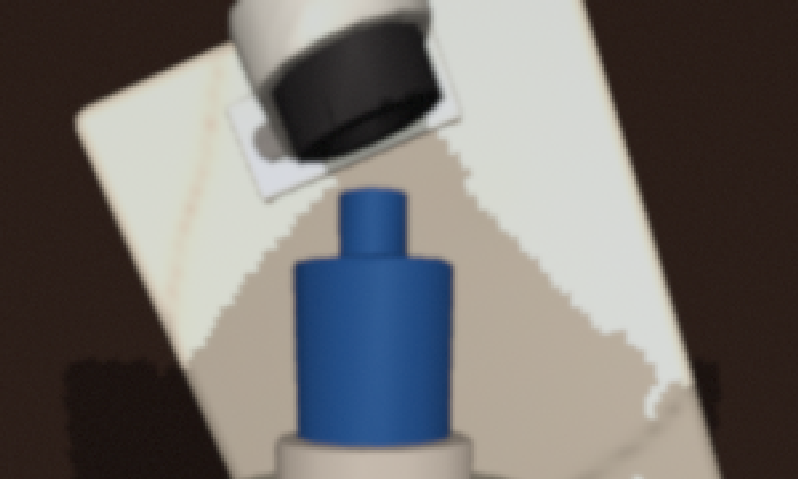

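View pics/s3.png

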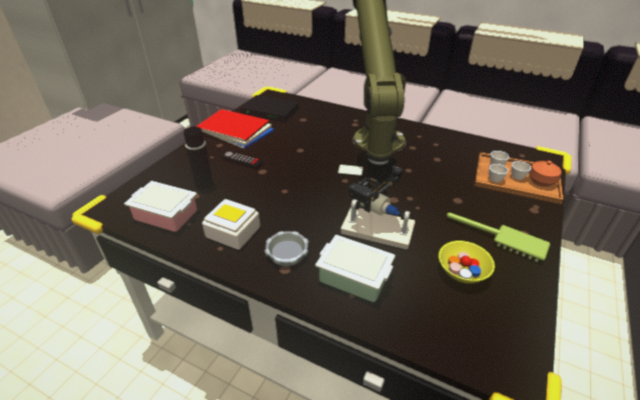

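```bash
cat > fit.py <<'E'
from h import *
import sys
from scipy.optimize import least_squares
f=sys.argv[1]; d=load(f); s=telemetry.get_state(); Rt=R.from_rotvec(s['tool_rot']).as_matrix(); p0=s['position']
C=cloud(d); hsv=cv2.cvtColor(d['pixels'],cv2.COLOR_RGB2HSV); v=d['pixels'].max(-1)
yaw=np.radians(float(sys.argv[2]) if len(sys.argv)>2 else 7.3)
hx=np.array([np.cos(yaw),np.sin(yaw),0]); hy=np.array([-np.sin(yaw),np.cos(yaw),0])
b=(hsv[...,0]>95)&(hsv[...,0]<130)&(hsv[...,1]>120)&(hsv[...,2]>30); b[170:]=0
H0=np.array([.5544,.2020,0])
D=C-H0; X=D@hx; Y=D@hy; Z=C[...,2]
top=(np.arange(400)[:,None]<120)
def circ(a,z,r):
    g=lambda q: np.hypot(a-q[0],z-q[1])-r
    o=least_squares(g,[a.mean(),z.max()-r],loss='soft_l1',f_scale=.0005); return o.x,np.sqrt((g(o.x)**2).mean())
k=top&(v<70)&~b&(Z>.088)&(Z<.108)&(abs(X)<.02)&(Y>.06)&(Y<.0785)
y=Y[k]; print('boss',k.sum(),'y 2..98%',np.percentile(y,[1,2,5,50,98]))
bc,e=circ(X[k],Z[k],.0135); print('boss centre X,Z',bc,e)
T=(C-p0)@Rt
def cyl(lo,hi,r,nm):
    k=b&(T[...,1]>lo)&(T[...,1]<hi)
    c,e=circ(T[k][:,2],-T[k][:,0],r); print(nm,k.sum(),'tool z',c[0],'-x',c[1],'world z',p0[2]+c[1],e); return c
k=b&(T[...,1]>.08); print('tip y',np.percentile(T[k][:,1],[95,99,99.8]))
ty=T[k][:,1].max()
n=cyl(ty-.008,ty-.0015,.006,'nose'); pl=cyl(ty-.028,ty-.015,.014,'plunger')
tip=p0+Rt@np.array([-n[1],ty,n[0]]); q=tip-H0
th=np.arctan2(Rt[:,1]@hx,Rt[:,1]@hy)
print('tip holder X,Y,Z',q@hx,q@hy,tip[2],'yaw rel deg',np.degrees(th))
print('tip minus boss: dX',q@hx-bc[0],'dZ',tip[2]-bc[1],'gap to face',np.percentile(y,1)-q@hy)
print('tool y,z of holder x dir',hx@Rt[:,1],hx@Rt[:,2])
E
python3 fit.py w3
```

```text
boss 1966 y 2..98% [0.0674311  0.06750752 0.06761228 0.07241594 0.07821801]
boss centre X,Z [-8.23242315e-05  8.81827966e-02] 0.0011254213563441538
tip y [0.09269602 0.09333018 0.09369761]
nose 377 tool z 0.0006934179758994695 -x 0.01821786506001838 world z 0.08926410547382463 0.0005840177543298057
plunger 1789 tool z 0.0010053059156704867 -x 0.04370249901944184 world z 0.11474873943324809 0.009993678924961912
tip holder X,Y,Z -0.003368079823652073 0.058099156214673965 0.0892825702132262 yaw rel deg 21.65823685264451
tip minus boss: dX -0.003285755592138368 dZ 0.0010997736107263983 gap to face 0.009331940488622688
tool y,z of holder x dir 0.36906940361349116 0.9294013282128063
```

```bash
python3 -m creep '[{"fingers":0,"y":0,"x":0.025,"z":-0.02,"twist":0},{"fingers":0,"y":0.05,"x":0.025,"z":-0.02,"twist":0},{"fingers":0,"y":0.1,"x":0.025,"z":-0.02,"twist":0},{"fingers":0,"y":0.15,"x":0.025,"z":-0.02,"twist":0},{"fingers":0,"y":0.2,"x":0.025,"z":-0.02,"twist":0},{"fingers":0,"y":0.25,"x":0.025,"z":-0.02,"twist":0},{"fingers":0,"y":0.3,"x":0.025,"z":-0.02,"twist":0},{"fingers":0,"y":0.35,"x":0.025,"z":-0.02,"twist":0},{"fingers":0,"y":0.38,"x":0.025,"z":-0.02,"twist":0},{"fingers":0,"y":0.4,"x":0.025,"z":-0.02,"twist":0},{"fingers":0,"y":0.4,"x":0.025,"z":-0.02,"twist":0},{"fingers":0,"y":0.4,"x":0.025,"z":-0.02,"twist":0}]' 40
python3 - <<'E'
from h import *
d=cap('wrist','w4');s=telemetry.get_state();print(s['time'],s['position'],s['ft_force'])
E
python3 m.py w4|grep -v '^[0-9]'; python3 fit.py w4
```

```text
time: 6.78
position: [0.5226, 0.1841, 0.0695]
tool_rot: [0.197, 1.562, -0.197]
ft_force: [0.1, -0.9, -1.4]
grip_width: 0.725
6.8333 [0.52260038 0.18404764 0.06947811] [-0.40582091 -0.0724774  -1.40109357]
blue rows 79 166
base 24120 ((0.5534623265266418, 0.2065245360136032), (0.12039768695831299, 0.21094980835914612), 7.095983028411865) 0.030613940522233013
upright 4368 ((0.54254549741745, 0.276522696018219), (0.03638191521167755, 0.03396068140864372), 81.2758560180664) 0.10606617004585828
steel 2484 [0.5433 0.2844 0.1006] ((0.54254549741745, 0.276522696018219), (0.03638191521167755, 0.03396068140864372), 81.2758560180664)
black 1717 [0.5448 0.2743 0.0993] ((0.5444209575653076, 0.27442845702171326), (0.027472607791423798, 0.011304988525807858), 6.326572418212891)
boss 1721 y 2..98% [0.06767394 0.06772266 0.06792342 0.07305471 0.07829912]
boss centre X,Z [-4.36029562e-05  8.82843066e-02] 0.0008155702735393604
tip y [0.08868411 0.0898097  0.09051517]
nose 309 tool z 0.0024055520464075593 -x 0.028466622896638642 world z 0.09794472800053006 0.0025007940892097943
plunger 1745 tool z 0.00110865313404064 -x 0.04346933431346701 world z 0.11294743941735841 0.011840848717757393
tip holder X,Y,Z 0.002008200378663864 0.06989143357545383 0.09793233038605254 yaw rel deg 21.670628082355723
tip minus boss: dX 0.0020518033348290226 dZ 0.009648023800356564 gap to face -0.0022174955202096253
tool y,z of holder x dir 0.3692703978932878 0.9293219932869374
```

View pics/w4z.png

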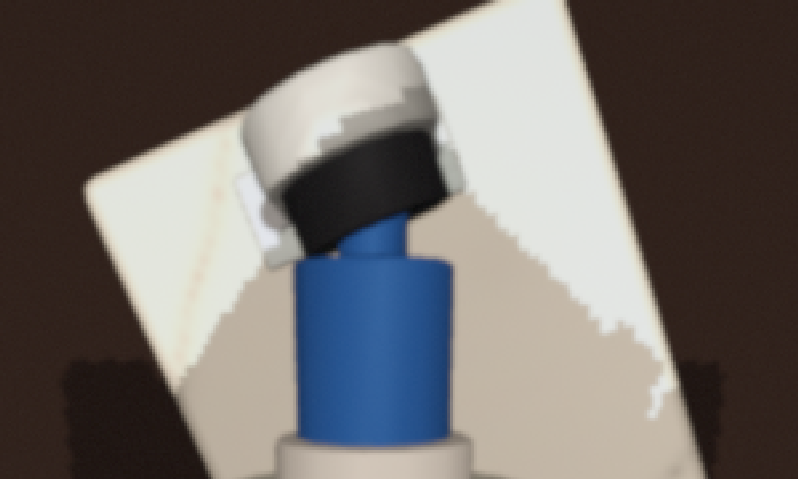

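```bash
python3 -m creep '[{"fingers":0,"y":0.05,"x":0,"z":0,"twist":0},{"fingers":0,"y":0.1,"x":0,"z":0,"twist":0},{"fingers":0,"y":0.15,"x":0,"z":0,"twist":0},{"fingers":0,"y":0.2,"x":0,"z":0,"twist":0},{"fingers":0,"y":0.25,"x":0,"z":0,"twist":0},{"fingers":0,"y":0.3,"x":0,"z":0,"twist":0},{"fingers":0,"y":0.3,"x":0,"z":0,"twist":0},{"fingers":0,"y":0.3,"x":0,"z":0,"twist":0}]' 50
python3 - <<'E'
from h import *
d=cap('wrist','w5');s=telemetry.get_state();print(s['time'],s['position'],s['ft_force'],s['torque'])
E
python3 m.py w5|grep -v '^[0-9]'; python3 fit.py w5
```

```text
time: 7.5
position: [0.5255, 0.1953, 0.0693]
tool_rot: [0.196, 1.562, -0.198]
ft_force: [-2.4, -5.0, -1.4]
grip_width: 0.725
7.55 [0.52545041 0.1952285  0.0692985 ] [-1.46312687 -4.62325244 -1.59876397] [-1.11705055  0.15984425  0.09519392]
blue rows 109 166
base 21725 ((0.5525764226913452, 0.2168082892894745), (0.12082003057003021, 0.18974019587039948), 7.3387861251831055) 0.030602393235954484
upright 3668 ((0.5433658957481384, 0.28236085176467896), (0.024881446734070778, 0.032696668058633804), 85.45491790771484) 0.10639184929428319
steel 2328 [0.5439 0.2854 0.1009] ((0.5433658957481384, 0.28236085176467896), (0.024881446734070778, 0.032696668058633804), 85.45491790771484)
black 1238 [0.5461 0.2753 0.0999] ((0.5449553728103638, 0.2744563817977905), (0.02541666105389595, 0.010486233048141003), 7.440431594848633)
boss 1474 y 2..98% [0.06802752 0.0681566  0.06850488 0.07328438 0.07817053]
boss centre X,Z [-1.76557888e-05  8.83047206e-02] 0.0005641229576360669Traceback (most recent call last):
  File "fit.py", line 22, in <module>
    k=b&(T[...,1]>.08); print('tip y',np.percentile(T[k][:,1],[95,99,99.8]))
                                      ~~~~~~~~~~~~~^^^^^^^^^^^^^^^^^^^^^^^^
    return _quantile_unchecked(
        a, q, axis, out, overwrite_input, method, keepdims, weights)
    return _ureduce(a,
                    func=_quantile_ureduce_func,
    ...<5 lines>...
                    overwrite_input=overwrite_input,
                    method=method)
    r = func(a, **kwargs)
    result = _quantile(arr,
                       quantiles=q,
    ...<2 lines>...
                       out=out,
                       weights=wgt)
    slices_having_nans = np.isnan(arr[-1, ...])
                                  ~~~^^^^^^^^^
IndexError: index -1 is out of bounds for axis 0 with size 0
```

View pics/w5z.png

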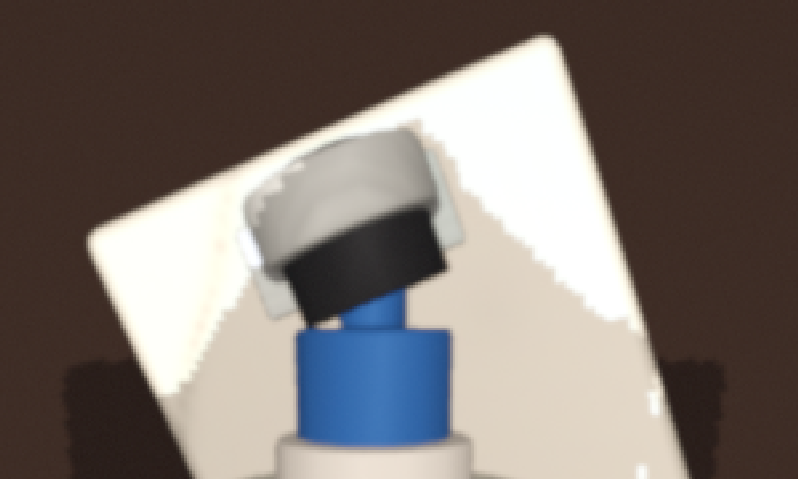

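```bash
python3 -m creep '[{"fingers":0,"y":0.05,"x":0,"z":0,"twist":0},{"fingers":0,"y":0.1,"x":0,"z":0,"twist":0},{"fingers":0,"y":0.15,"x":0,"z":0,"twist":0},{"fingers":0,"y":0.2,"x":0,"z":0,"twist":0},{"fingers":0,"y":0.25,"x":0,"z":0,"twist":0},{"fingers":0,"y":0.31,"x":0,"z":0,"twist":0},{"fingers":0,"y":0.31,"x":0,"z":0,"twist":0},{"fingers":0,"y":0.31,"x":0,"z":0,"twist":0}]' 50
python3 - <<'E'
from h import *
d=cap('wrist','w6');s=telemetry.get_state();print(s['time'],s['position'],s['ft_force'],s['torque'])
i=d['pixels'][60:340,180:480,::-1]; cv2.imwrite('pics/w6q.png',cv2.resize(i,None,fx=2,fy=2))
Rt=R.from_rotvec(s['tool_rot']).as_matrix();yaw=np.radians(7.3)
hx=np.array([np.cos(yaw),np.sin(yaw),0]); hy=np.array([-np.sin(yaw),np.cos(yaw),0])
q=s['position']-np.array([.5544,.2020,0]); X,Y=q@hx,q@hy; th0=np.arctan2(Rt[:,1]@hx,Rt[:,1]@hy)
print(X,Y,np.degrees(th0))
A=np.hypot(.0018-X,.0738-Y); print('A-c',A)
ty=Rt[:,1];tz=Rt[:,2]
for f in np.linspace(.1,1,10):
    th=th0*(1-f); tip=np.array([.0018*(1-f)-.0007*f,.0738*(1-f)+.0757*f]); T=tip-.0713*np.array([np.sin(th),np.cos(th)])
    w=(T[0]-X)*hx+(T[1]-Y)*hy
    print(round(f,1),'y',round(w@ty/.04,3),'z',round(w@tz/.04,3),'tw',round(-np.degrees(th0)*f/5,2))
E
python3 m.py w6|grep -v '^[0-9]'
```

```text
time: 8.22
position: [0.5282, 0.2061, 0.069]
tool_rot: [0.195, 1.563, -0.2]
ft_force: [-1.8, -7.0, -1.3]
grip_width: 0.721
8.2667 [0.52818785 0.20606994 0.06903018] [-2.13495618 -6.5748367  -1.12304953] [-1.51947683  0.4461817   0.03894027]
-0.025482542734564437 0.007367584642315973 21.69561071377619
A-c 0.07181645318671194
0.1 y 0.016 z 0.08 tw -0.43
0.2 y 0.022 z 0.14 tw -0.87
0.3 y 0.031 z 0.199 tw -1.3
0.4 y 0.042 z 0.258 tw -1.74
0.5 y 0.055 z 0.317 tw -2.17
0.6 y 0.071 z 0.376 tw -2.6
0.7 y 0.09 z 0.434 tw -3.04
0.8 y 0.111 z 0.491 tw -3.47
0.9 y 0.134 z 0.547 tw -3.91
1.0 y 0.16 z 0.603 tw -4.34
blue rows 136 166
base 19556 ((0.5523445010185242, 0.21677055954933167), (0.12064322084188461, 0.1903928518295288), 7.269038677215576) 0.03059186271704957
upright 1826 ((0.5443779826164246, 0.28907865285873413), (0.014309916645288467, 0.03188240900635719), 78.1146011352539) 0.10609243606938237
steel 1773 [0.5461 0.2874 0.1011] ((0.5444025993347168, 0.2891465425491333), (0.014229973778128624, 0.03188018873333931), 77.97137451171875)
black 36 [0.5545 0.2802 0.0969] ((0.5540602803230286, 0.2806254029273987), (0.0017541340785101056, 0.00499134324491024), 78.1146011352539)
```

View pics/w6q.png

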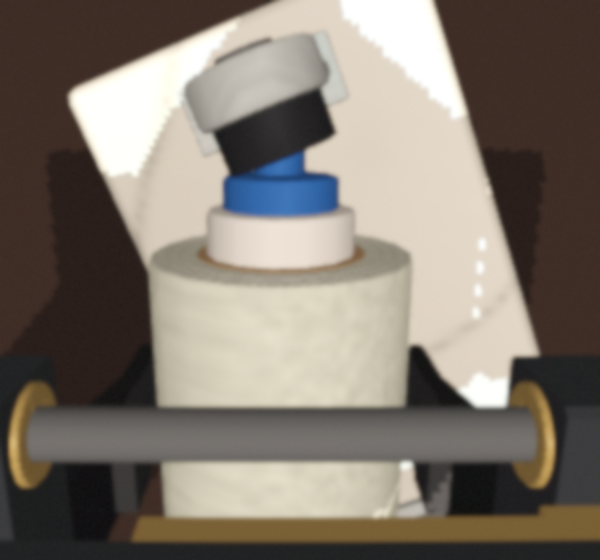

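```bash
python3 -m creep '[{"fingers":0,"y":0.012,"x":0,"z":0.06,"twist":-0.3},{"fingers":0,"y":0.016,"x":-0.01,"z":0.08,"twist":-0.43},{"fingers":0,"y":0.022,"x":-0.015,"z":0.14,"twist":-0.87},{"fingers":0,"y":0.031,"x":-0.02,"z":0.199,"twist":-1.3},{"fingers":0,"y":0.042,"x":-0.02,"z":0.258,"twist":-1.74},{"fingers":0,"y":0.055,"x":-0.02,"z":0.317,"twist":-2.17},{"fingers":0,"y":0.071,"x":-0.02,"z":0.376,"twist":-2.6},{"fingers":0,"y":0.071,"x":-0.02,"z":0.376,"twist":-2.6},{"fingers":0,"y":0.071,"x":-0.02,"z":0.376,"twist":-2.6}]' 50
cat > st.py <<'E'
from h import *
import sys
f=sys.argv[1]
d=cap('wrist',f);s=telemetry.get_state();print(s['time'],s['position'],s['ft_force'],s['torque'])
i=d['pixels'][60:340,180:480,::-1]; cv2.imwrite('pics/'+f+'q.png',cv2.resize(i,None,fx=2,fy=2))
Rt=R.from_rotvec(s['tool_rot']).as_matrix();yaw=np.radians(7.3)
hx=np.array([np.cos(yaw),np.sin(yaw),0]); hy=np.array([-np.sin(yaw),np.cos(yaw),0])
q=s['position']-np.array([.5544,.2020,0]); th=np.arctan2(Rt[:,1]@hx,Rt[:,1]@hy)
print('TCP X,Y',q@hx,q@hy,'rel',np.degrees(th))
C=cloud(d)
k=(abs(C[...,2]-.03)<.006)&(np.hypot(C[...,0]-.5535,C[...,1]-.2)<.14)
print('base',k.sum(),cv2.minAreaRect(C[k][:,:2].astype(np.float32)))
E
python3 st.py w7
```

```text
time: 9.02
position: [0.5443, 0.2045, 0.0698]
tool_rot: [0.017, 1.571, -0.022]
ft_force: [-0.4, -7.6, -2.0]
grip_width: 0.726
9.0667 [0.54428143 0.20444662 0.06978825] [-0.73594493 -6.96026308 -2.51948759] [-1.65889532 -0.01572749  0.00534287]
TCP X,Y -0.00972567260544689 0.0037124988631203554 rel 8.747695248472493
base 17360 ((0.5524925589561462, 0.21618300676345825), (0.1207214891910553, 0.19075535237789154), 7.175786018371582)
```

View pics/w7q.png

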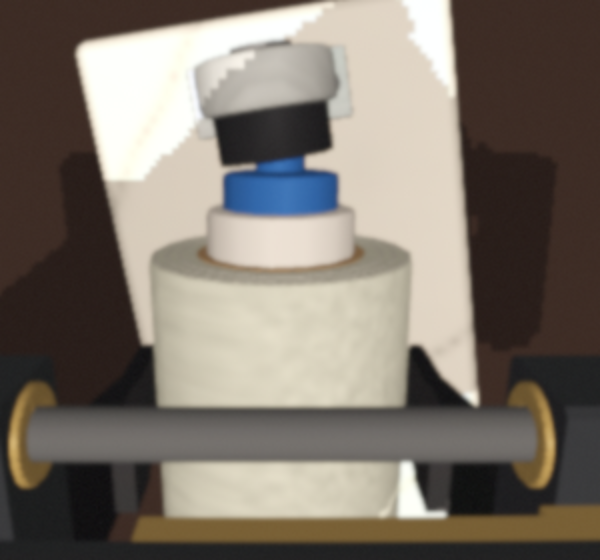

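Run:
```python
from h import *
s=telemetry.get_state();Rt=R.from_rotvec(s['tool_rot']).as_matrix();yaw=np.radians(7.3)
hx=np.array([np.cos(yaw),np.sin(yaw),0]); hy=np.array([-np.sin(yaw),np.cos(yaw),0])
q=s['position']-np.array([.5544,.2020,0]); X,Y=q@hx,q@hy; th0=np.arctan2(Rt[:,1]@hx,Rt[:,1]@hy)
for f in np.linspace(0,1,6):
    th=th0*(1-f); T=np.array([.0003*(1-f)-.0007*f,.0755])-.0693*np.array([np.sin(th),np.cos(th)])
    w=(T[0]-X)*hx+(T[1]-Y)*hy
    print(round(f,1),'y',round(w@Rt[:,1]/.04,3),'z',round(w@Rt[:,2]/.04,3),'tw',round(-np.degrees(th0)*f/5,2))
```

```text
0.0 y 0.079 z -0.025 tw -0.0
0.2 y 0.079 z 0.023 tw -0.35
0.4 y 0.081 z 0.071 tw -0.7
0.6 y 0.084 z 0.118 tw -1.05
0.8 y 0.089 z 0.166 tw -1.4
1.0 y 0.096 z 0.214 tw -1.75
```

```bash
python3 -m creep '[{"fingers":0,"y":0.04,"x":0,"z":0,"twist":0},{"fingers":0,"y":0.079,"x":0,"z":0,"twist":-0.15},{"fingers":0,"y":0.079,"x":0,"z":0.025,"twist":-0.35},{"fingers":0,"y":0.081,"x":0,"z":0.071,"twist":-0.7},{"fingers":0,"y":0.084,"x":0,"z":0.118,"twist":-1.05},{"fingers":0,"y":0.089,"x":0,"z":0.166,"twist":-1.4},{"fingers":0,"y":0.096,"x":0,"z":0.214,"twist":-1.75},{"fingers":0,"y":0.096,"x":0,"z":0.214,"twist":-1.75},{"fingers":0,"y":0.096,"x":0,"z":0.214,"twist":-1.75}]' 50
python3 st.py w8
python3 - <<'E'
from h import *
for n,(a,b,c,e) in {'top':(180,260,200,300),'scene':(190,250,335,420)}.items():
    d=cap(n,n+'8'); cv2.imwrite(f'pics/{n}8z.png',cv2.resize(d['pixels'][a:b,c:e,::-1],None,fx=7,fy=7,interpolation=2))
E
```

```text
time: 9.82
position: [0.5544, 0.2077, 0.0701]
tool_rot: [-0.101, 1.567, 0.097]
ft_force: [2.0, -6.7, -2.2]
grip_width: 0.724
9.8667 [0.55446915 0.20765526 0.07018455] [ 2.00188905 -7.60189049 -1.87833444] [-1.66958447 -0.52728745 -0.08732049]
TCP X,Y 0.0007871776639452414 0.005600633350669526 rel 0.06685887997488292
base 16734 ((0.5525252819061279, 0.21458874642848969), (0.12092183530330658, 0.19317027926445007), 7.210712432861328)
```

View pics/w8q.png

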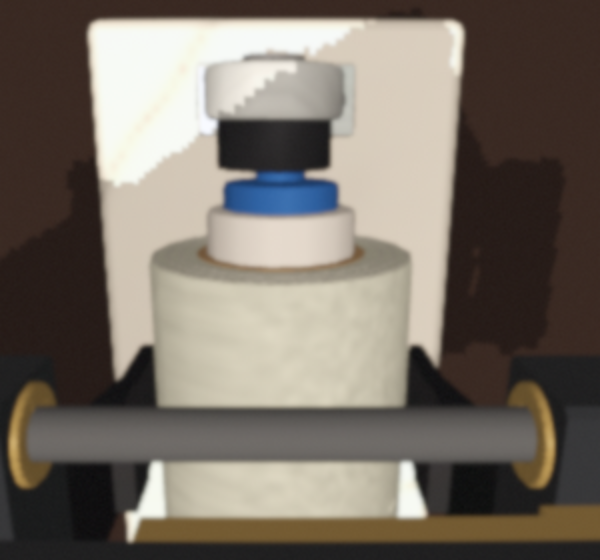

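View pics/scene8z.png

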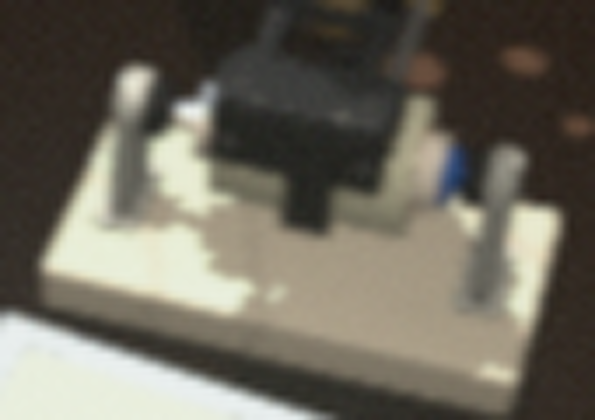

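View pics/top8z.png

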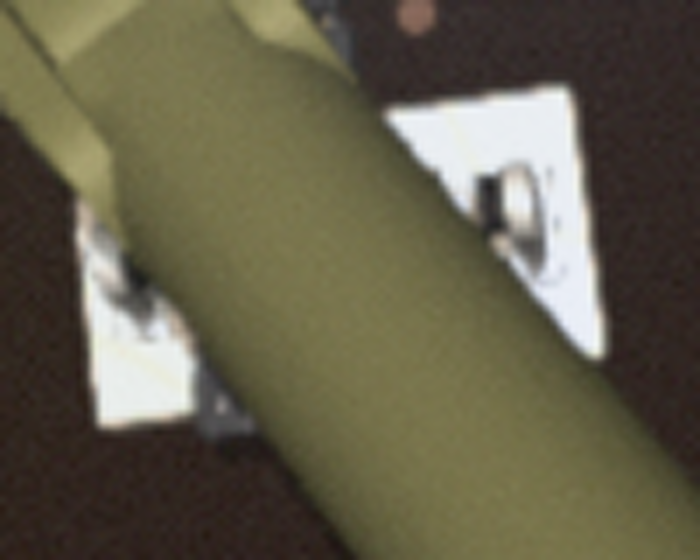

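```bash
python3 -m creep '[{"fingers":0,"y":0,"x":0,"z":-0.02,"twist":-0.08},{"fingers":0,"y":0,"x":0,"z":-0.02,"twist":-0.08},{"fingers":0,"y":-0.04,"x":0,"z":-0.02,"twist":-0.08},{"fingers":0,"y":-0.08,"x":0,"z":-0.02,"twist":-0.08},{"fingers":0,"y":-0.12,"x":0,"z":-0.02,"twist":-0.08},{"fingers":0,"y":-0.15,"x":0,"z":-0.02,"twist":-0.08},{"fingers":0,"y":-0.15,"x":0,"z":-0.02,"twist":-0.08},{"fingers":0,"y":-0.15,"x":0,"z":-0.02,"twist":-0.08}]' 50
python3 st.py w9
python3 - <<'E'
from h import *
for n,(a,b,c,e) in {'scene':(190,250,335,420)}.items():
    d=cap(n,n+'9'); cv2.imwrite(f'pics/{n}9z.png',cv2.resize(d['pixels'][a:b,c:e,::-1],None,fx=7,fy=7,interpolation=2))
E
```

```text
time: 10.63
position: [0.5549, 0.2036, 0.0707]
tool_rot: [-0.105, 1.564, 0.105]
ft_force: [4.1, -4.3, -3.4]
grip_width: 0.719
10.6833 [0.55488796 0.20363576 0.0706812 ] [ 4.57467121 -4.21415844 -3.61508456] [-0.99732209 -1.02359866 -0.14897078]
TCP X,Y 0.0006918527137481946 0.0015604978780125298 rel -0.3918191081169651
base 17295 ((0.5528017282485962, 0.2122175395488739), (0.12062140554189682, 0.1985929012298584), 7.090769290924072)
```

View pics/w9q.png

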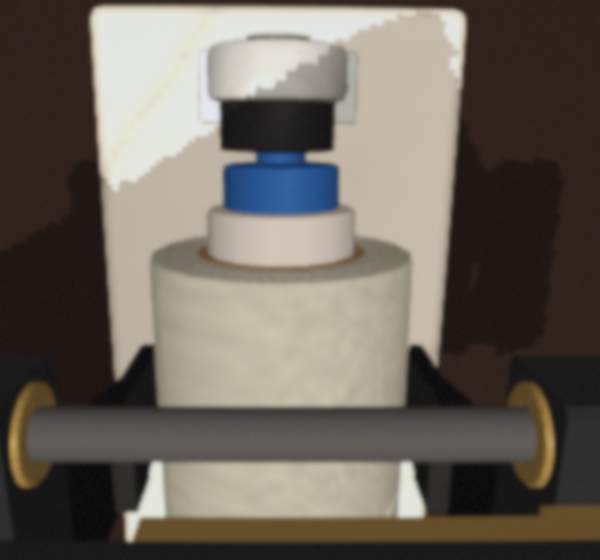

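View pics/scene9z.png

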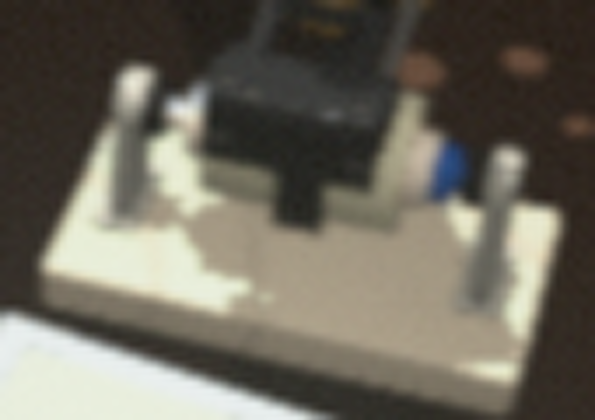

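```bash
python3 -m creep '[{"fingers":0,"y":0.05,"x":0.01,"z":0,"twist":0.08},{"fingers":0,"y":0.08,"x":0.02,"z":-0.015,"twist":0.16},{"fingers":0,"y":0.08,"x":0.02,"z":-0.02,"twist":0.16},{"fingers":0,"y":0.08,"x":0.02,"z":-0.02,"twist":0.16},{"fingers":0,"y":0.08,"x":0.02,"z":-0.02,"twist":0.16},{"fingers":0,"y":0.08,"x":0.02,"z":-0.02,"twist":0.16}]' 50
python3 st.py w10; python3 fit.py w10 7.2 | grep boss
```

```text
time: 11.23
position: [0.5536, 0.2053, 0.0699]
tool_rot: [-0.095, 1.566, 0.092]
ft_force: [4.0, -6.8, -1.3]
grip_width: 0.724
11.2833 [0.55360654 0.20533689 0.06995679] [ 3.88651    -7.15591571 -1.51829831] [-1.47091343 -0.88578559 -0.19696961]
TCP X,Y -0.00036302707144825425 0.003410664024050161 rel 0.4516132557304275
base 17049 ((0.5522986650466919, 0.2155417799949646), (0.1207965686917305, 0.19149965047836304), 7.160622596740723)
boss 272 y 2..98% [0.0766009  0.07660715 0.07662571 0.07746534 0.07837911]
boss centre X,Z [-0.00021549  0.08830025] 0.0004830160854976062Traceback (most recent call last):
  File "fit.py", line 22, in <module>
    k=b&(T[...,1]>.08); print('tip y',np.percentile(T[k][:,1],[95,99,99.8]))
                                      ~~~~~~~~~~~~~^^^^^^^^^^^^^^^^^^^^^^^^
    return _quantile_unchecked(
        a, q, axis, out, overwrite_input, method, keepdims, weights)
    return _ureduce(a,
                    func=_quantile_ureduce_func,
    ...<5 lines>...
                    overwrite_input=overwrite_input,
                    method=method)
    r = func(a, **kwargs)
    result = _quantile(arr,
                       quantiles=q,
    ...<2 lines>...
                       out=out,
                       weights=wgt)
    slices_having_nans = np.isnan(arr[-1, ...])
                                  ~~~^^^^^^^^^
IndexError: index -1 is out of bounds for axis 0 with size 0
```

View pics/w10q.png

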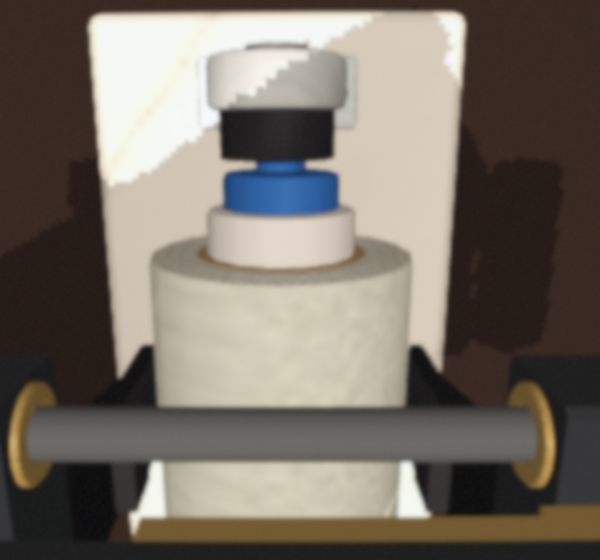

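```bash
python3 -m creep '[{"fingers":0,"y":-0.05,"x":0,"z":0,"twist":0},{"fingers":0,"y":-0.1,"x":0,"z":0,"twist":0},{"fingers":0,"y":-0.13,"x":0,"z":0,"twist":0},{"fingers":0,"y":-0.13,"x":0,"z":0,"twist":0},{"fingers":0,"y":-0.13,"x":0,"z":0,"twist":0}]' 50
python3 st.py w11
```

```text
time: 11.7
position: [0.5542, 0.2006, 0.07]
tool_rot: [-0.095, 1.565, 0.093]
ft_force: [3.0, -5.0, -1.6]
grip_width: 0.722
11.75 [0.55421405 0.20065967 0.07003892] [ 2.17413082 -6.37300448 -1.3496629 ] [-1.25812439 -0.85569353 -0.16871944]
TCP X,Y -0.0003547544279615265 -0.0013058390135286388 rel 0.44509011156847034
base 17927 ((0.5527815818786621, 0.21329356729984283), (0.12084436416625977, 0.1965969055891037), 7.059864521026611)
```

View pics/w11q.png

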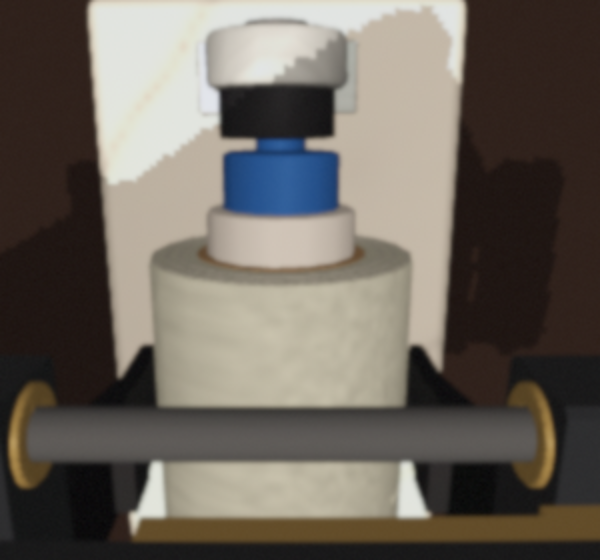

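```bash
python3 -m creep '[{"fingers":0,"y":-0.05,"x":0,"z":0,"twist":0},{"fingers":0,"y":-0.1,"x":0,"z":0,"twist":0},{"fingers":0,"y":-0.13,"x":0,"z":0,"twist":0},{"fingers":0,"y":-0.13,"x":0,"z":0,"twist":0},{"fingers":0,"y":-0.13,"x":0,"z":0,"twist":0}]' 50
python3 st.py w12
python3 - <<'E'
from h import *
for n,(a,b,c,e) in {'scene':(190,250,335,420)}.items():
    d=cap(n,n+'12'); cv2.imwrite(f'pics/{n}12z.png',cv2.resize(d['pixels'][a:b,c:e,::-1],None,fx=7,fy=7,interpolation=2))
E
```

```text
time: 12.17
position: [0.5548, 0.1961, 0.0701]
tool_rot: [-0.095, 1.565, 0.094]
ft_force: [2.7, -4.4, -2.1]
grip_width: 0.722
12.2167 [0.55479285 0.19611644 0.07012947] [ 3.74053196 -5.60121028 -2.62857808] [-1.13154815 -0.85936995 -0.25171694]
TCP X,Y -0.0003579272061820062 -0.005885788762862011 rel 0.42073182865412784
base 18663 ((0.5529467463493347, 0.21157655119895935), (0.12079650908708572, 0.20001530647277832), 7.297872543334961)
```

View pics/scene12z.png

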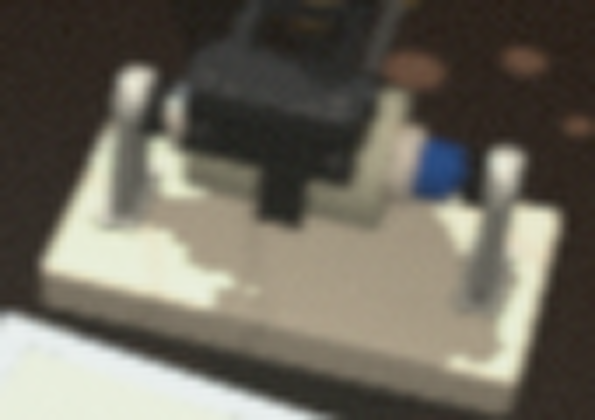

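View pics/w12q.png

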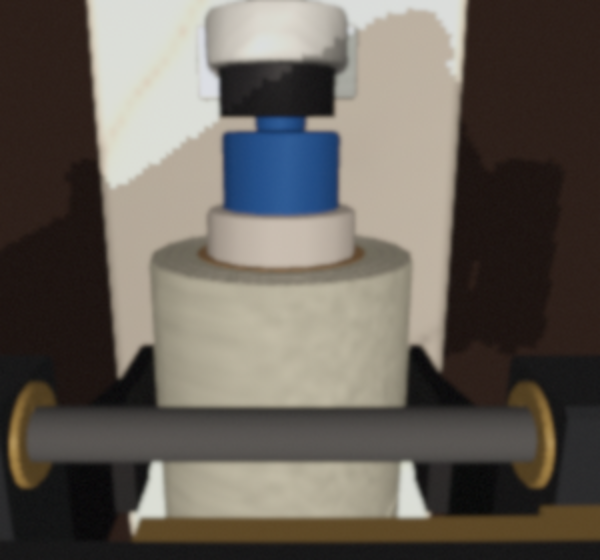

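```bash
python3 -m creep '[{"fingers":0,"y":-0.02,"x":0,"z":0,"twist":0},{"fingers":0,"y":-0.05,"x":0,"z":0,"twist":0},{"fingers":0,"y":-0.06,"x":0,"z":0,"twist":0},{"fingers":0,"y":-0.06,"x":0,"z":0,"twist":0}]' 50
python3 st.py w13
```

```text
time: 12.6
position: [0.5545, 0.1958, 0.0702]
tool_rot: [-0.094, 1.565, 0.097]
ft_force: [5.2, 0.4, -2.8]
grip_width: 0.727
12.65 [0.55452686 0.19576401 0.07024093] [ 4.629967   -0.8649208  -2.48594674] [-0.28747764 -1.26481873 -0.14049705]
TCP X,Y -0.0006665465938049148 -0.006201561866785477 rel 0.2970816133502583
base 18669 ((0.5529666543006897, 0.21115341782569885), (0.12073967605829239, 0.20111362636089325), 7.143185615539551)
```

```bash
python3 -m creep '[{"fingers":0,"y":0.02,"x":0,"z":0.03,"twist":0},{"fingers":0,"y":0.02,"x":0,"z":0.03,"twist":0},{"fingers":0.78,"y":0.02,"x":0,"z":0.03,"twist":0},{"fingers":0.85,"y":0.02,"x":0,"z":0.03,"twist":0},{"fingers":0.92,"y":0.02,"x":0,"z":0.03,"twist":0},{"fingers":1,"y":0.02,"x":0,"z":0.03,"twist":0},{"fingers":1,"y":0.02,"x":0,"z":0.03,"twist":0},{"fingers":1,"y":0.02,"x":0,"z":0.03,"twist":0},{"fingers":1,"y":0.02,"x":0,"z":0.03,"twist":0},{"fingers":1,"y":0.02,"x":0,"z":0.03,"twist":0}]'
python3 st.py w14
```

```text
time: 13.48
position: [0.5539, 0.1958, 0.0695]
tool_rot: [-0.096, 1.569, 0.096]
ft_force: [0.3, 0.5, -0.6]
grip_width: 0.998
13.5333 [0.55393315 0.19571252 0.06948979] [ 0.2301266  -0.18038768 -0.02816572] [-0.02218483 -0.11082981  0.00707616]
TCP X,Y -0.0012619773736335057 -0.006177198748259073 rel 0.30928317999812416
base 19902 ((0.5532459616661072, 0.20947125554084778), (0.12080679833889008, 0.204147607088089), 7.142392158508301)
```

View pics/w14q.png

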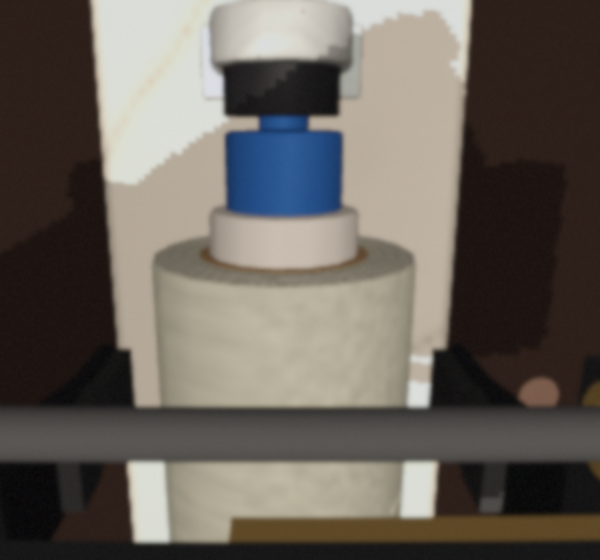

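Roll is hanging by itself, force zero. Lift straight up with the fingers open.

```bash
python3 -m creep '[{"fingers":1,"y":0,"x":-0.2,"z":0.02,"twist":0},{"fingers":1,"y":0,"x":-0.6,"z":0.02,"twist":0},{"fingers":1,"y":0,"x":-1.1,"z":0.02,"twist":0},{"fingers":1,"y":0,"x":-1.7,"z":0.02,"twist":0},{"fingers":1,"y":0,"x":-2.3,"z":0.02,"twist":0},{"fingers":1,"y":0,"x":-2.9,"z":0.02,"twist":0},{"fingers":1,"y":0,"x":-3.4,"z":0.02,"twist":0},{"fingers":1,"y":-1,"x":-3.8,"z":0.02,"twist":0},{"fingers":1,"y":-1.8,"x":-4,"z":0.02,"twist":0},{"fingers":1,"y":-2.2,"x":-4,"z":0.02,"twist":0},{"fingers":1,"y":-2.2,"x":-4,"z":0.02,"twist":0},{"fingers":1,"y":-2.2,"x":-4,"z":0.02,"twist":0}]'
python3 - <<'E'
from h import *
d=cap('wrist','w15'); print(telemetry.get_state()['time'],telemetry.get_state()['position'])
a=cap('scene','s15'); t=cap('top','t15')
cv2.imwrite('pics/s15z.png',cv2.resize(a['pixels'][190:250,335:420,::-1],None,fx=7,fy=7,interpolation=2))
C=cloud(d); k=(abs(C[...,2]-.03)<.006)&(np.hypot(C[...,0]-.5535,C[...,1]-.2)<.14)
print('base',k.sum(),cv2.minAreaRect(C[k][:,:2].astype(np.float32)))
hsv=cv2.cvtColor(d['pixels'],cv2.COLOR_RGB2HSV)
yaw=np.radians(7.3);hx=np.array([np.cos(yaw),np.sin(yaw),0]); hy=np.array([-np.sin(yaw),np.cos(yaw),0])
D=C-[.5544,.2020,0]; X=D@hx;Y=D@hy
k=(abs(X)<.04)&(abs(Y)<.1)&(C[...,2]>.05)
for lo in range(-92,92,4):
    m=k&(Y>lo/1000)&(Y<=(lo+4)/1000)
    if m.sum()>5: z=C[m][:,2]; q=m&(C[...,2]>np.percentile(z,90)-.003); print(lo,m.sum(),'top z',np.percentile(z,95).round(4),'X mid',X[q].mean().round(4))
E
```

```text
time: 14.53
position: [0.5657, 0.1075, 0.23]
tool_rot: [-0.094, 1.568, 0.094]
ft_force: [0.7, -0.1, -0.7]
grip_width: 1.001
14.5833 [0.56527448 0.10923305 0.22989344]
base 10239 ((0.5550020337104797, 0.19784551858901978), (0.12113475054502487, 0.21414349973201752), 7.186281681060791)
-92 94 top z 0.1051 X mid -0.0009
-88 124 top z 0.1052 X mid -0.0002
-84 142 top z 0.105 X mid -0.0
-80 649 top z 0.344 X mid 0.0274
-76 2150 top z 0.3442 X mid 0.0287
-72 26288 top z 0.3508 X mid -0.0097
-68 3950 top z 0.3192 X mid 0.0006
-64 3579 top z 0.3181 X mid -0.0021
-60 122 top z 0.1065 X mid -0.0002
-56 187 top z 0.1202 X mid -0.0
-52 270 top z 0.1205 X mid -0.0
-48 292 top z 0.1202 X mid 0.0002
-44 275 top z 0.1206 X mid 0.0004
-40 305 top z 0.1203 X mid 0.0003
-36 277 top z 0.12 X mid 0.0004
-32 304 top z 0.1202 X mid 0.0001
-28 304 top z 0.1203 X mid 0.0004
-24 1282 top z 0.3928 X mid 0.0005
-20 324 top z 0.1203 X mid 0.0007
-16 316 top z 0.1202 X mid 0.0003
-12 312 top z 0.1205 X mid 0.0006
-8 308 top z 0.1202 X mid 0.0001
-4 312 top z 0.1204 X mid -0.0
0 327 top z 0.1201 X mid 0.0002
4 321 top z 0.1203 X mid 0.0004
8 332 top z 0.1202 X mid 0.0004
12 337 top z 0.1202 X mid 0.0005
16 344 top z 0.1208 X mid 0.0004
20 334 top z 0.1202 X mid 0.0006
24 344 top z 0.1205 X mid 0.0005
28 347 top z 0.1203 X mid 0.0003
32 290 top z 0.1202 X mid 0.0001
36 57 top z 0.1066 X mid 0.0007
40 196 top z 0.1063 X mid 0.0003
44 129 top z 0.106 X mid 0.0003
48 149 top z 0.1025 X mid 0.0004
52 148 top z 0.1023 X mid 0.0008
56 148 top z 0.1026 X mid 0.0008
60 143 top z 0.1023 X mid 0.0005
64 139 top z 0.1014 X mid 0.0002
68 163 top z 0.1023 X mid 0.0002
72 150 top z 0.1022 X mid -0.0003
76 170 top z 0.1016 X mid -0.0007
80 7 top z 0.0918 X mid -0.0052
```

View pics/w15.png

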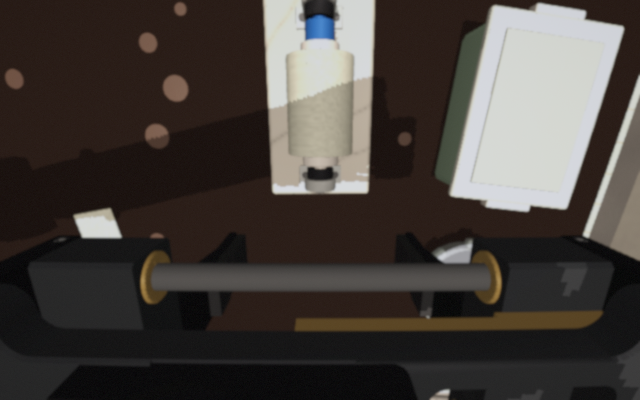

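View pics/s15z.png

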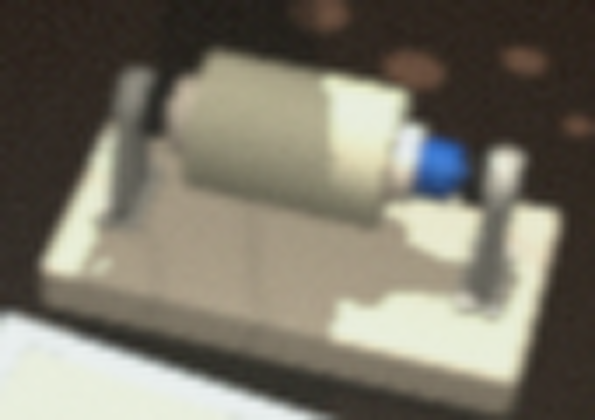

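View pics/t15.png

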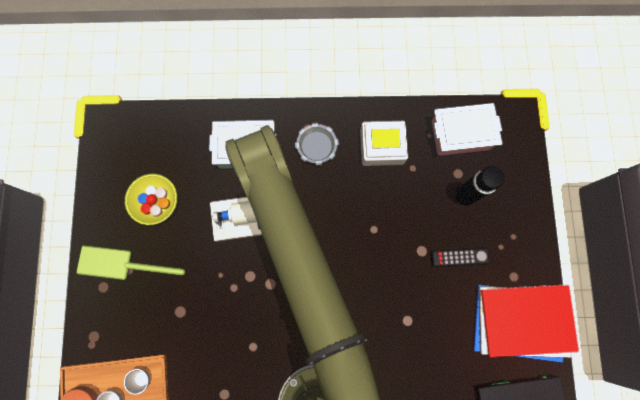

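```bash
python3 -c "
from bench import workorder; print(workorder.close_job())"
```

```text
the job is handed in; nothing more can be done
None
```

The roll is back in its holder, hanging by itself with both noses in the cups, and I handed the job in at about 14.7 s of the 51 s. No verdict was reported.

**How it went:** I gripped the roll across its diameter and put the spring nose into the left-hand cup at a 22° yaw. I squeezed the spring about 25 mm (7–8 N), swung the roll straight, and let the fixed nose out into the other cup. The first try at the fixed nose caught on the cup rim, so I backed off 2 mm, corrected by 0.8° and about 1 mm, and it went in.

**Last checks:**
- **Seating:** the push force fell to about zero at the cup floor, while the gripper still held the roll. After release the roll lay level: its top stayed at 120 mm over its whole length and its axis was within about 1 mm of the cup line. Its centre was about 9.5 mm off the holder's middle, against 9 mm if fully home. The nose tips themselves are hidden in the cups, so this is inferred from the roll's position.
- **Holder:** within about 1–2 mm of its first measured place and about 0.2° in yaw. The last fit of its outline was partly cut off by the picture's edge, so its centre along the cup line is less certain.
- **Other things:** none look moved by eye in the last top view, though the arm hides part of the food box. I did not measure them.
- **Robot:** fingers open and clear of everything, well above the roll.

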